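Turn the bedside carousel to the pill case

ROBOT

A 6-joint arm with a two-finger parallel gripper is mounted at the origin on the work surface. World frame = base frame: x ahead of the robot, y to its left, z up, the work surface at z = 0. Lengths are in mm, angles in rad, forces in N, time in s.
With the tool pointing down it reaches from about 300 to 775 mm from the base axis. Payload 14.6 kg.
Tool frame: the origin (TCP) lies on the centre line of the jaws, within the pads' length; the fingertips stand 19 mm ahead of it and the grasp point (between the pads) is the TCP (bot.tip_reach is the distance from the TCP to the fingertips, in mm); y points along the fingers, x is the direction in which the jaws open and shut, and the axes are right-handed (so a half turn about y gives the same grasp; the last joint's range is limited). The gripper opens to 85 mm and grips with 20 to 120 N. Pads are 22 mm wide; open, the fingers measure 114 mm over their backs; the gripper's body (76 mm by 85 mm) begins 54 mm behind the grasp point. The pads swing forward as they close: fully open they stand 13 mm farther back than shut.
Start: joints at [-1.32, 0.3, 1.521, -0, 1.321, -0.067], TCP at [171.856, -522.451, 250.281] pointing down, gripper open.
Joint ranges: [-3.03, 3.03], [-0.79, 2.21], [0.23, 2.52], [-1.04, 4.18], [0, 3.07], [-2.55, 2.55]. Speed limits (rad/s): [2.22, 2.22, 2.57, 3.14, 3.14, 3.14].

INTERFACE

Orientations are given as a unit quaternion [w, x, y, z].
In Python, from rig import bot gives the robot as it stands. Calls block until the motion is done:
- bot.move_to(position, orientation): joint-space move of the TCP to a pose.
- bot.servo_line(position, attitude=None, speed=150, until_force=None): straight line of the TCP; attitude=None keeps the orientation; speed is the mean speed in mm/s. With until_force (N) it stops when the force on the tool has changed by that much, and returns True; else False.
- bot.move_joints(angles): joint-space move.
- bot.move_gripper(opening, grip_force=None): finger opening in mm; grip_force is the grip in N (None keeps the last); returns when the fingers have stopped.
- bot.dwell(seconds).
- bot.ik(position, orientation): joint angles nearest the present ones, or None.
- bot.read_state(): the state.
- bot.read_camera(name): name is "scene" or "top" or "wrist"; returns a dict with "image" (400x640x3 uint8, blue, green, red), "depth" (400x640 float32, mm along the optical axis (not along the pixel's ray), 0 where there is no reading), "fovy" (degrees; the focal length in pixels is half the picture's height over the tangent of half this angle, whatever the lens; pixels are square), "cx", "cy" (the principal point, pixels), "k1" (the pictures are not rectified: a ray, as slopes to the right and down, at radius r is drawn at 1 + k1 r^2 times it, then the intrinsics apply), "eye" and "attitude" of the camera in the world; the wrist camera has in their place "mount" (4x4, takes a point from camera to tool coordinates, whose origin is the TCP and whose axes are the tool frame's). Camera axes: x right, y down, z forward; pixel columns grow to the right and rows downward; lengths in mm; the calibration is good to about 2 mm. A picture is of the moment at which its call begins: read the wrist's pose just before it.
A pose or a line that the arm cannot do raises bot.MotionError and nothing moves.
- bot.finish_job(): hands the job in, once; it reports no verdict.
The state is a dict: "clock": time; "joint_positions": joint angles; "qvel": joint speeds; "effort": joint torques, N m; "ee_pos": TCP position; "tool_rot": TCP orientation; "ft_force": force on the tool from outside, world axes, zero at the start; "moment": the same for the moment, N m; "grip_width": finger opening in mm.
Only numpy, scipy, OpenCV 4.12 (cv2) and the standard library are available. Lean on these libraries where they do the work, as an engineer would, in place of code of your own. Each camera call takes 0.05 s, during which the arm holds its last target.

TASK

Gently turn the round bedside tray by pushing the blue pegs on its rim sideways with the fingers, until the grey pill case lies right in line with the brass pointer at the front of the stand. Either way round will do. Touch none of the things on the tray or beside it, lift nothing, and leave the tray at rest.

Things in the scene. Friction and masses are not known exactly. Their poses are not given: they have to be found in the camera images.
- stand: Black fixed stand of the turntable, 200 mm across, 14 mm high. Origin: on the turning axis at table height. Its own -x direction is its front: a flat brass pointer (6 mm high) runs out there along the table, under the tray's edge, and ends in a diamond. Fixed to the table; place and yaw vary.
- pointer_tip (a point): Outer tip of the brass pointer, 208 mm from the turning axis, 6 mm above the table, straight to the front (-x) of the stand.
- tray (a joint): Turning angle of the round wooden tray on the stand, rad, anticlockwise positive seen from above, 0 at the start wherever the tray begins (so 0 is not the goal); turns freely at least one full turn either way. Tray: 270 mm across, floor 24 mm above the table, rim top 32 mm above the table; six blue pegs stand just outside its rim. Pushing a peg sideways takes about 1 to 2 N; friction stops the tray at once where it is left.
- peg0 (a point): Centre of the top of rim peg 0 (blue, upright, 14 mm across). Six pegs, 60 degrees apart, 153 mm from the tray's axis, all turning with the tray; peg numbers run anticlockwise seen from above; tops 59 mm above the table, the round wooden tabs they stand on end at 24 mm, so 35 mm of each peg is free to push sideways.
- peg1 (a point): Centre of the top of rim peg 1, like peg 0, 60 degrees anticlockwise from it.
- peg2 (a point): Centre of the top of rim peg 2, like peg 0, 120 degrees anticlockwise from it.
- peg3 (a point): Centre of the top of rim peg 3, like peg 0, 180 degrees anticlockwise from it.
- peg4 (a point): Centre of the top of rim peg 4, like peg 0, 240 degrees anticlockwise from it.
- peg5 (a point): Centre of the top of rim peg 5, like peg 0, 300 degrees anticlockwise from it.
- pill_case: Slim grey pill case with a steel spring clip, loose, lying flat on the tray about 88 mm from the turning axis, clip outward, midway in angle between pegs 5 and 0. 55 mm along the tray's radius (its x), 90 mm across it (its y), 16 mm high. Origin: centre of its underside, 24 mm above the table.
- tumbler: Empty stainless steel tumbler standing loose at the middle of the tray, rim 66 mm across, 75 mm high (top 99 mm above the table). Origin: centre of its underside.
- coin_dish: White ceramic dish with a few coins, loose on the tray about 82 mm from the axis, 82 mm across, 24 mm high. Origin: centre of its underside.
- tin: Small round tin with green lid, loose on the tray about 88 mm from the axis, 56 mm across, 22 mm high. Origin: centre of its underside.
- glasses_case: Red plastic glasses case lying loose on the glass beside the turntable, 160 mm (its x) by 62 mm by 42 mm high. Origin: centre of its underside.
- hair_brush: Wooden hair brush lying loose on the glass, bristles up, about 213 mm long (its x: head from 0 to +100 mm, handle from 0 to -113 mm), head 62 mm wide, 30 mm high over the bristles. Origin: on the underside where the handle meets the head.
There are look-alikes about, which are no part of the job. What is shaped like the coin_dish but purple is not meant.

How it is judged (in metres and radians):
At the end, for the whole second after the job is handed in: The pill case's centre lies in front of the turning axis within 14 mm either side of the pointer's line (about 9 degrees); the tray is still, everything on it still lies upright in its place, and the glasses case and brush have moved less than 15 mm (y of pill_case in the frame of stand between -0.014 and 0.014 m and x of pill_case in the frame of stand between -0.106 and -0.07 m and velocity of joint tray between -0.05 and 0.05 rad/s and height (world z) of pill_case between 0.018 and 0.032 m and angle between each of pill_case, tumbler, coin_dish, tin's own z axis and vertical below 0.15 rad and height (world z) of tumbler between 0.018 and 0.032 m and height (world z) of coin_dish between 0.018 and 0.032 m and height (world z) of tin between 0.018 and 0.032 m and horizontal distance between tumbler and stand below 0.03 m and horizontal distance between coin_dish and stand between 0.055 and 0.115 m and horizontal distance between tin and stand between 0.055 and 0.115 m and distance of each of glasses_case, hair_brush from where it was at the start of the episode below 0.015 m); the robot touches nothing.
It fails at once if the robot touches one of the things on the tray or beside it (contact force between any of the fingers, the arm and pill_case above 0.4 N or contact force between any of the fingers, the arm and tumbler above 0.4 N or contact force between any of the fingers, the arm and coin_dish above 0.4 N or contact force between any of the fingers, the arm and tin above 0.4 N or contact force between any of the fingers, the arm and glasses_case above 0.4 N or contact force between any of the fingers, the arm and hair_brush above 0.4 N).
It fails at once if a thing on the tray is lifted or tipped (height (world z) of any of pill_case, tumbler, coin_dish, tin above 0.036 m or angle between any of pill_case, tumbler, coin_dish, tin's own z axis and vertical above 0.35 rad).
It fails at once if the glasses case or the hair brush is pushed or lifted (distance of any of glasses_case, hair_brush from where it was at the start of the episode above 0.015 m).
It fails at once if the tray is spun fast (over 3 rad/s) (velocity of joint tray above 3 rad/s or velocity of joint tray below -3 rad/s).
It also fails if it takes over 72 s, if anything falls off the work surface, if the arm or the gripper's body presses on something with over 40 N, if the wrist force passes 120 N, or if a joint passes its speed limit or range.

## Working session

There is one attempt and no reset: what is moved stays moved. The work goes in short steps, each a Python script; the robot and the scene stay as the last script left them, time stands still between calls to the robot, and variables do not carry over. Pictures are saved under pics/ and viewed, and the job is handed in when it is done.

```bash
ls; mkdir -p pics; python3 - <<'E'
from rig import bot
import cv2,numpy as np
for n in("scene","top"):
    c=bot.read_camera(n); cv2.imwrite(f"pics/{n}0.png",c["image"])
    np.savez(f"{n}0.npz",**c)
    print(n,{k:v for k,v in c.items() if k not in("image","depth")})
s=bot.read_state();print(s)
E
```

```text
pics
scene {'fovy': 49.291663831757624, 'cx': 315.1251380201057, 'cy': 198.27613894547886, 'k1': -0.007967654049129743, 'eye': array([1266.34508729, -352.01176169,  726.11000371]), 'attitude': array([-0.36191148,  0.75939897,  0.49183191, -0.22457662])}
top {'fovy': 49.508529260197626, 'cx': 318.59249901028073, 'cy': 195.441687983791, 'k1': 0.021101280067159185, 'eye': array([ 412.39444089,   -7.47640611, 1193.95109121]), 'attitude': array([-0.06092423,  0.70925928, -0.70030616,  0.05301703])}
{'clock': 0.1, 'joint_positions': array([-1.31959570e+00,  3.00430353e-01,  1.52155500e+00, -7.96910463e-06,
        1.32072392e+00, -6.66232293e-02]), 'qvel': array([ 0.00126669, -0.00086312,  0.00017008,  0.00024571, -0.00017214,
        0.00087673]), 'effort': array([ 4.68915423e-04, -5.44376385e+01, -3.62370050e+01, -7.20409162e-05,
        2.98758576e-03, -1.51312946e-05]), 'ee_pos': array([ 171.80663704, -522.25811914,  249.75469327]), 'tool_rot': array([ 0.57307245, -0.57257217,  0.41488286, -0.41427199]), 'ft_force': array([-0.74414371, -0.51519006,  0.65498315]), 'moment': array([0.08647972, 0.04434487, 0.03359281]), 'grip_width': 85.53516506708355}
```

View pics/scene0.png

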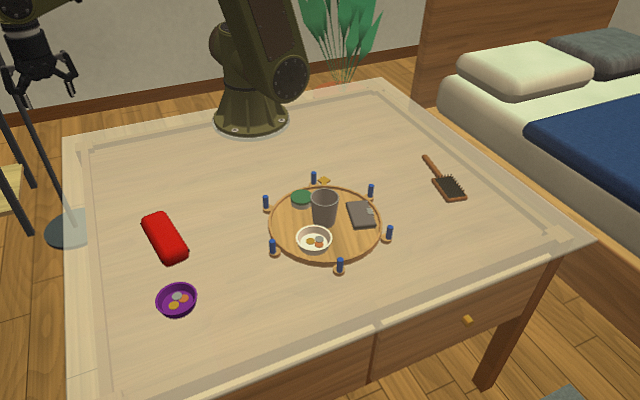

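View pics/top0.png

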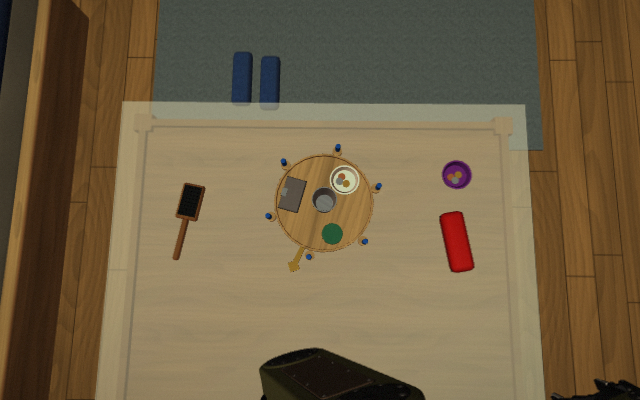

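The top view shows the pill case at about (291,195) and the tray centre at about (324,201). The pointer's diamond is at about (293,268), and the six blue pegs are around the rim. The purple dish at (457,175) is a decoy. Next I'll measure these positions.

```bash
cat > h.py <<'E'
import numpy as np,cv2
from scipy.spatial.transform import Rotation as R
def rays(c,px):
    f=200/np.tan(np.radians(c["fovy"])/2)
    px=np.atleast_2d(np.array(px,float))
    K=np.array([[f,0,c["cx"]],[0,f,c["cy"]],[0,0,1]],float)
    u=cv2.undistortPoints(px[:,None],K,np.array([float(c["k1"]),0,0,0]))[:,0]
    d=np.c_[u,np.ones(len(u))]
    return R.from_quat(np.roll(c["attitude"],-1)).apply(d)
def onplane(c,px,z):
    d=rays(c,px);e=np.array(c["eye"]);return e+d*((z-e[2])/d[:,2])[:,None]
def blobs(m,lo=5):
    n,l,s,ce=cv2.connectedComponentsWithStats(m.astype(np.uint8))
    return [(s[i,4],ce[i],s[i,:4]) for i in range(1,n) if s[i,4]>=lo]
def circfit(p):
    A=np.c_[2*p[:,:2],np.ones(len(p))];x=np.linalg.lstsq(A,(p[:,:2]**2).sum(1),rcond=None)[0]
    return x[:2],np.sqrt(x[2]+x[:2]@x[:2])
def measure(c):
    hsv=cv2.cvtColor(c["image"],cv2.COLOR_BGR2HSV);H,S,V=[hsv[...,i].astype(int) for i in range(3)]
    roi=np.zeros(H.shape,bool);roi[135:290,255:395]=1
    blue=(H>100)&(H<125)&(S>140)&roi
    pb=blobs(blue,4); pegs=onplane(c,[b[1] for b in pb],55)
    grey=(S<60)&roi&(V<140)
    return hsv,pb,pegs,grey
E
python3 - <<'E'
from h import *
c=dict(np.load("top0.npz"))
hsv,pb,pegs,grey=measure(c)
for b in pb: print(b)
ctr,r=circfit(pegs);print("pegs",pegs.round(1),"ctr",ctr,r)
a=np.degrees(np.arctan2(*(pegs[:,:2]-ctr).T[::-1]));print(a.round(1))
for b in blobs(grey,30):print("grey",b,onplane(c,[b[1]],40).round(1))
H,S,V=[hsv[...,i].astype(int) for i in range(3)]
for p in[(291,195),(300,190),(293,268),(297,259),(284,190),(324,201)]:print(p,hsv[p[1],p[0]],onplane(c,[p],6).round(1))
im=cv2.resize(c["image"][135:285,245:405],None,fx=5,fy=5,interpolation=cv2.INTER_CUBIC)
im=cv2.resize(im,(640,600));cv2.imwrite("pics/crop0.png",im)
E
```

```text
(np.int32(26), array([337.5, 147. ]), array([336, 144,   4,   7], dtype=int32))
(np.int32(24), array([283.29166667, 161.41666667]), array([281, 159,   5,   6], dtype=int32))
(np.int32(24), array([378.125, 185.625]), array([376, 183,   5,   6], dtype=int32))
(np.int32(22), array([267.90909091, 215.45454545]), array([266, 213,   5,   6], dtype=int32))
(np.int32(20), array([364.75, 240.95]), array([363, 239,   5,   5], dtype=int32))
(np.int32(18), array([308.22222222, 256.5       ]), array([306, 255,   5,   4], dtype=int32))
pegs [[ 731.1  -42.8   55. ]
 [ 689.5  103.    55. ]
 [ 626.  -151.8   55. ]
 [ 542.5  139.8   55. ]
 [ 478.7 -115.6   55. ]
 [ 436.5   31.4   55. ]] ctr [583.7722556   -6.07900892] 151.80986806635343
[ -14.    45.9  -73.8  105.8 -133.8  165.7]
grey (np.int32(417), array([291.62829736, 193.93285372]), array([280, 177,  26,  35], dtype=int32)) [[603.4  79.6  40. ]]
grey (np.int32(36), array([338.88888889, 180.80555556]), array([336, 178,   7,   7], dtype=int32)) [[640.9 -47.7  40. ]]
grey (np.int32(316), array([323.96835443, 201.53797468]), array([312, 187,  25,  25], dtype=int32)) [[583.7  -7.9  40. ]]
(291, 195) [17 59 90] [[606.   83.8   6. ]]
(300, 190) [16 64 88] [[620.3  59.1   6. ]]
(293, 268) [ 20 184 143] [[406.2  73.6   6. ]]
(297, 259) [ 20 181 141] [[430.4  63.3   6. ]]
(284, 190) [ 38  24 116] [[619.8 103.6   6. ]]
(324, 201) [ 34  18 113] [[590.2  -8.    6. ]]
```

View pics/crop0.png

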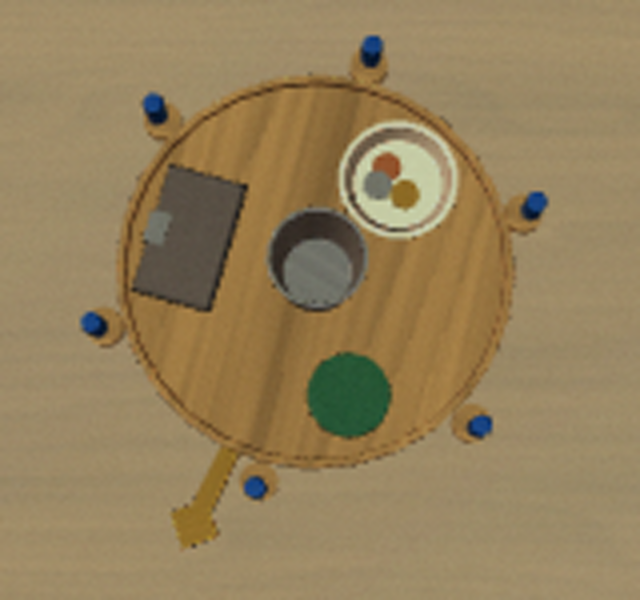

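```bash
cat >> h.py <<'E'
CTR=np.array([583.8,-6.1]);RP=153.
def pose(deg,z=49,sign=1,r=RP):
    t=np.radians(deg);p=[CTR[0]+r*np.cos(t),CTR[1]+r*np.sin(t),z]
    x=sign*np.array([-np.sin(t),np.cos(t),0]);y=np.array([0,0,-1.])
    q=R.from_matrix(np.c_[x,y,np.cross(x,y)]).as_quat()
    return p,np.roll(q,1)
E
python3 - <<'E'
from h import *
from rig import bot
c=dict(np.load("top0.npz"))
hsv,pb,pegs,grey=measure(c)
H,S,V=[hsv[...,i].astype(int) for i in range(3)]
m=np.zeros(H.shape,bool);m[249:275,285:303]=1
m&=(H>15)&(H<26)&(S>150)
b=max(blobs(m),key=lambda b:b[0]);print(b)
ys,xs=np.nonzero(m);P=onplane(c,np.c_[xs,ys],6)[:,:2]
d=P-CTR;print("mean dir",np.degrees(np.arctan2(*d.mean(0)[::-1])))
l=np.linalg.norm(d,axis=1);i=l.argsort()[-6:];print(P[i].round(1),l[i].round(1))
v=cv2.fitLine(P.astype(np.float32),cv2.DIST_L2,0,.01,.01).ravel();print("line",np.degrees(np.arctan2(v[1],v[0])))
# case
ys,xs=np.nonzero(grey);k=(xs<308);k&=(xs>278);Q=onplane(c,np.c_[xs,ys][k],40)[:,:2]
rect=cv2.minAreaRect(Q.astype(np.float32));print("case rect",rect,"ang",np.degrees(np.arctan2(*(np.array(rect[0])-CTR)[::-1])))
s=bot.read_state();print(R.from_quat(np.roll(s["tool_rot"],-1)).as_matrix().round(2),bot.tip_reach)
for sg in(1,-1):
  for a in(88,100,120,140,160,175):
    q=bot.ik(*pose(a,sign=sg));print(sg,a,None if q is None else np.round(q,2), bot.ik(*pose(a,z=160,sign=sg)) is not None)
E
```

```text
(np.int32(155), array([295.4       , 260.90967742]), array([288, 249,  15,  23], dtype=int32))
mean dir 155.08322042984878
[[400.9  73.5]
 [403.5  81.7]
 [400.9  76.2]
 [400.9  78.9]
 [400.8  81.6]
 [398.2  78.8]] [199.4 200.5 200.6 201.7 202.9 204.1]
line -24.410608
case rect ((567.630126953125, 75.35527038574219), (272.7906494140625, 68.90296936035156), 2.607762336730957) ang 101.2279485473299
[[ 0.31 -0.    0.95]
 [-0.95  0.    0.31]
 [-0.   -1.    0.  ]] 19.0
1 88 None False
1 100 None False
1 120 None False
1 140 [ 0.12  0.42  1.9  -0.    0.83  2.39] True
1 160 [ 0.02  0.36  1.99 -0.    0.79  1.94] True
1 175 [-0.07  0.34  2.01 -0.    0.78  1.59] True
-1 88 [ 0.18  0.65  1.51 -0.    0.98  0.22] True
-1 100 [ 0.19  0.6   1.61 -0.    0.94  0.02] True
-1 120 [ 0.17  0.5   1.76 -0.    0.88 -0.35] True
-1 140 [ 0.12  0.42  1.9  -0.    0.83 -0.75] True
-1 160 [ 0.02  0.36  1.99 -0.    0.79 -1.2 ] True
-1 175 [-0.07  0.34  2.01 -0.    0.78 -1.55] True
```

```bash
python3 - <<'E'
from h import *
from rig import bot
bot.move_gripper(0)
p,q=pose(88,z=180,sign=-1)
bot.move_to(p,q)
p,q=pose(88,z=51,sign=-1)
print("hit",bot.servo_line(p,q,speed=100,until_force=6))
c=bot.read_camera("top");cv2.imwrite("pics/top1.png",c["image"][120:290,230:420].repeat(3,0).repeat(3,1))
c=bot.read_camera("scene");cv2.imwrite("pics/scene1.png",c["image"][120:290,230:420].repeat(3,0).repeat(3,1))
s=bot.read_state();print(s["clock"],s["ee_pos"],s["ft_force"],s["grip_width"])
E
```

```text
hit False
5.2 [589.38356365 146.8509593   51.55737184] [ 0.22098457 -0.03431864  0.11070664] -0.16557330716257715
```

View pics/scene1.png

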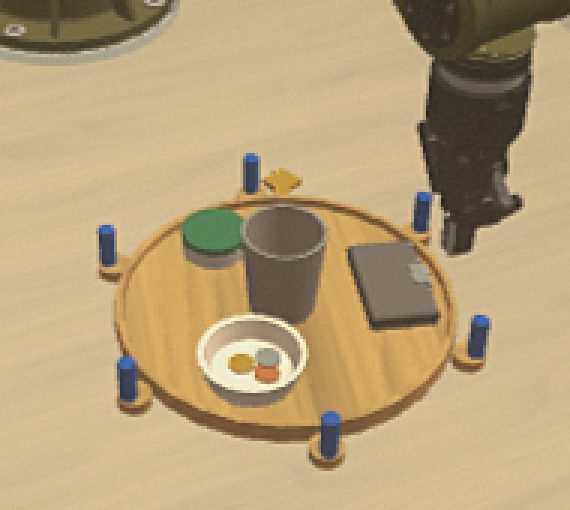

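View pics/top1.png

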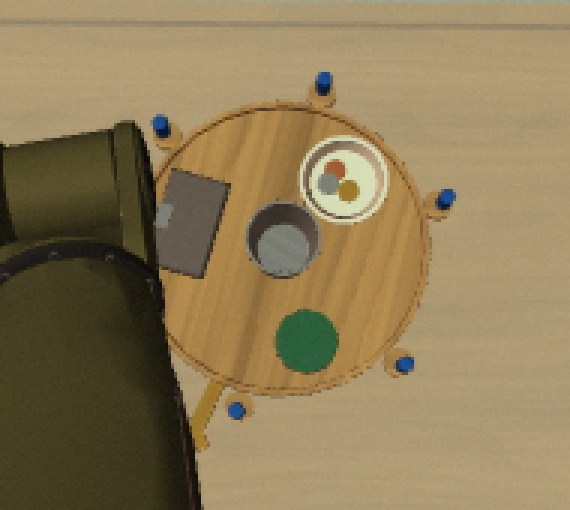

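The finger is down outside the rim, on the clockwise side of the peg at 106°, and clear of the case. I'll push along the arc.

```bash
cat >> h.py <<'E'
def arc(bot,a0,a1,speed=60,step=4,z=51):
    n=max(1,int(np.ceil(abs(a1-a0)/step)));fs=[]
    for a in np.linspace(a0,a1,n+1)[1:]:
        if bot.servo_line(*pose(a,z=z,sign=-1),speed=speed,until_force=12): print("FORCE at",a);break
        f=bot.read_state()["ft_force"];fs.append((round(a,1),f.round(1).tolist()))
    return fs
E
python3 - <<'E'
from h import *
from rig import bot
for f in arc(bot,88,112,45): print(f)
c=bot.read_camera("top");_,pb,pegs,_=measure(c)
print(np.degrees(np.arctan2(*(pegs[:,:2]-CTR).T[::-1])).round(1),bot.read_state()["clock"])
cv2.imwrite("pics/top2.png",c["image"][120:290,230:420].repeat(3,0).repeat(3,1))
c=bot.read_camera("scene");cv2.imwrite("pics/scene2.png",c["image"][120:290,230:420].repeat(3,0).repeat(3,1))
E
```

```text
(np.float64(92.0), [0.7, 0.1, 0.0])
(np.float64(96.0), [0.6, -0.2, -0.9])
(np.float64(100.0), [0.0, -0.1, -0.2])
(np.float64(104.0), [-1.2, 0.8, -0.0])
(np.float64(108.0), [0.7, 0.0, -1.2])
(np.float64(112.0), [-0.0, -0.3, 0.3])
[   0.6   60.6  -59.2 -119.  -179.2] 7.55
```

View pics/scene2.png

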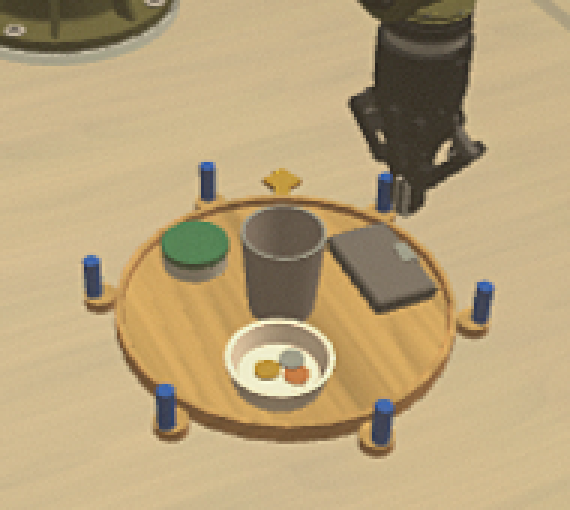

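The tray turned 14.7° and the finger trails the peg by about 8.6°. I'll continue and stop a little short of the goal.

```bash
python3 - <<'E'
from h import *
from rig import bot
fs=arc(bot,112,172,60);print(fs[-1],max(np.linalg.norm(f[1]) for f in fs))
c=bot.read_camera("top");_,pb,pegs,_=measure(c)
print(np.degrees(np.arctan2(*(pegs[:,:2]-CTR).T[::-1])).round(1),bot.read_state()["clock"])
cv2.imwrite("pics/top3.png",c["image"][120:290,230:420].repeat(3,0).repeat(3,1))
c=bot.read_camera("scene");cv2.imwrite("pics/scene3.png",c["image"][120:290,230:420].repeat(3,0).repeat(3,1))
E
```

```text
(np.float64(172.0), [-0.4, 0.1, 0.7]) 1.4177446878757824
[ 1.00e-01  6.02e+01 -6.00e+01  1.20e+02 -1.20e+02] 12.525
```

View pics/scene3.png

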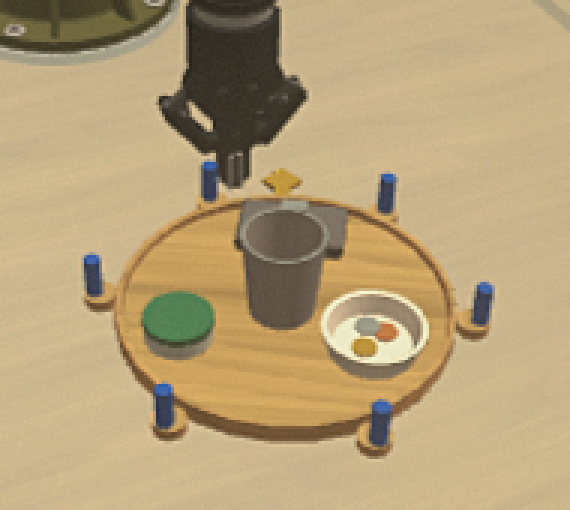

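View pics/top3.png

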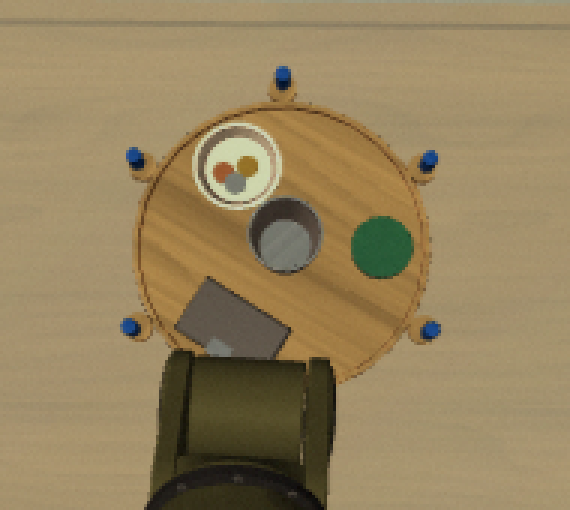

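The pushed peg is at 180°, so the case is at 150°. The pointer is at 155.3°, so 5° remain. I'll push that, back off and look again.

```bash
python3 - <<'E'
from h import *
from rig import bot
print(arc(bot,172,177.2,40,2.6))
bot.dwell(.3)
print(arc(bot,177.2,171,40))
p,q=pose(171,z=180,sign=-1);bot.servo_line(p,q,speed=120)
j=bot.read_state()["joint_positions"].copy();j[0]=-1.2;bot.move_joints(j);bot.dwell(.5)
c=bot.read_camera("top");_,pb,pegs,grey=measure(c)
a=np.degrees(np.arctan2(*(pegs[:,:2]-CTR).T[::-1]));print(a.round(1),circfit(pegs),bot.read_state()["clock"])
for b in blobs(grey,60):
    w=onplane(c,[b[1]],40)[0,:2]-CTR;print("grey",b[0],b[1],np.linalg.norm(w),np.degrees(np.arctan2(w[1],w[0])))
cv2.imwrite("pics/top4.png",c["image"][120:290,230:420].repeat(3,0).repeat(3,1))
c=bot.read_camera("scene");cv2.imwrite("pics/scene4.png",c["image"])
E
```

```text
[(np.float64(174.6), [0.2, 0.3, -0.5]), (np.float64(177.2), [-0.5, -0.1, 0.1])]
[(np.float64(174.1), [-0.3, 0.4, 0.2]), (np.float64(171.0), [-0.1, 0.1, 0.1])]
[   5.2  -54.8   65.2 -114.6  125.1 -174.9] (array([583.97722902,  -6.0186051 ]), np.float64(151.68578374973185)) 17.7417
grey 309 [324.74110032 200.08090615] 5.45301489281225 -45.14313783639146
grey 519 [310.33140655 231.32177264] 87.33631193915241 157.43509020407686
```

View pics/scene4.png

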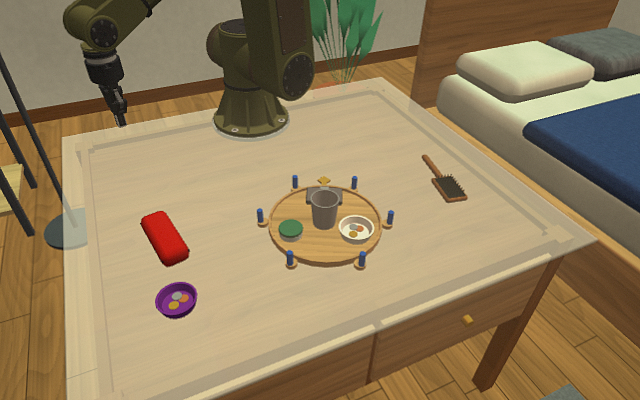

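View pics/top4.png

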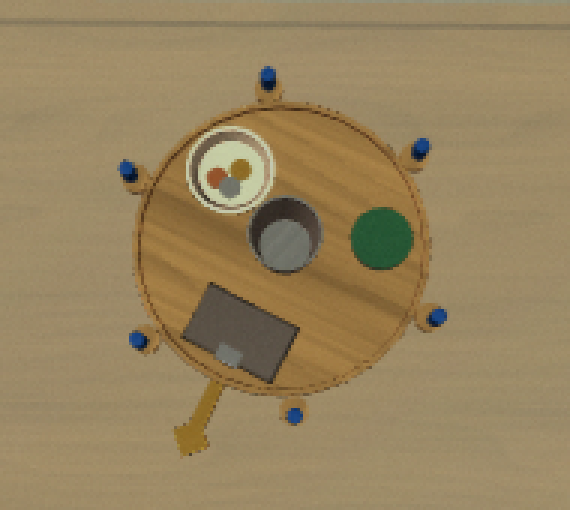

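The peg angles put the case at 155.1° and its grey blob gives 157.4°. The pointer is at about 155.3°, so the worst reading is 2° off, or about 3 mm, against a 14 mm tolerance. Everything is upright and the arm is clear, so I'm handing in.

```bash
python3 -c "
from rig import bot
print(bot.finish_job())"
```

```text
the job is handed in; nothing more can be done
None
```

I turned the tray about 79° anticlockwise by pushing one blue peg along its arc with the closed fingers. The pill case is now in line with the brass pointer, and I handed the job in at about 18 s on the robot's clock.

- **Alignment:** the final top view puts the case at 155.1° from the peg angles and 157.4° from its grey outline. The pointer is at 155.1 to 155.6°. The two case readings disagree by about 2°, which is about 3 mm at the case against the 14 mm allowed.
- **Tray and objects:** everything on the tray is upright in its place. The glasses case and brush look unmoved in the pictures; I did not measure them.
- **Contact:** the tool force, read after each step of the push, stayed below about 1.5 N while pushing. I backed the finger off the peg and swung the arm clear before the last check.
- **Not checked:** I took only one picture after withdrawing, so that the tray is still at rest rests on your note that friction stops it at once, not on a second look.

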